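# Line up the squeeze bottles by height on the display board

### The job

Stand the four squeeze bottles upright on the display board in order of height, one in the middle of each yellow disc: the tallest on the disc next to the red bar, then each next shorter one, down to the smallest at the grey end. Do not knock any bottle over, and leave the steel shaker where it stands.

Things in the scene. Friction and masses are not known exactly. Their poses are not given: they have to be found in the camera images.
- large_mid (a point): The tallest and thickest of four loose squeeze bottles: round white body 54 mm wide, straight up to 71 mm, a slightly narrower blue cap to 84 mm, then a slim blue cone; 105 mm high in all, about 56 g. The point is on its axis, half-way up (52.5 mm above the base); z up its axis. Gripping up to 10 mm above it keeps the cone off a gripper's palm.
- medium_mid (a point): The second tallest of four loose squeeze bottles: round white body 46 mm wide, straight up to 61 mm, a slightly narrower blue cap to 72 mm, then a slim blue cone; 90 mm high in all, about 42 g. The point is on its axis, half-way up (45 mm above the base); z up its axis.
- small_mid (a point): The second smallest of four loose squeeze bottles: round white body 38 mm wide, straight up to 51 mm, a slightly narrower blue cap to 60 mm, then a slim blue cone; 75 mm high in all, about 30 g. The point is on its axis, half-way up (37.5 mm above the base); z up its axis.
- tiny_mid (a point): The smallest of four loose squeeze bottles: round white body 30 mm wide, straight up to 41 mm, a slightly narrower blue cap to 48 mm, then a slim blue cone; 60 mm high in all, about 20 g. The point is on its axis, half-way up (30 mm above the base); z up its axis.
- mark_a: One of four identical yellow discs, 66 mm wide, flush in the top of a fixed black board (110 x 500 mm), in a straight row 92 mm apart. Origin: disc centre on the board's top face, 12 mm above the table; y along the row, x across. Which letter is at which place in the row varies, as do the board's place and angle.
- mark_b: One of four identical yellow discs, 66 mm wide, flush in the top of a fixed black board (110 x 500 mm), in a straight row 92 mm apart. Origin: disc centre on the board's top face, 12 mm above the table; y along the row, x across. Which letter is at which place in the row varies, as do the board's place and angle.
- mark_c: One of four identical yellow discs, 66 mm wide, flush in the top of a fixed black board (110 x 500 mm), in a straight row 92 mm apart. Origin: disc centre on the board's top face, 12 mm above the table; y along the row, x across. Which letter is at which place in the row varies, as do the board's place and angle.
- mark_d: One of four identical yellow discs, 66 mm wide, flush in the top of a fixed black board (110 x 500 mm), in a straight row 92 mm apart. Origin: disc centre on the board's top face, 12 mm above the table; y along the row, x across. Which letter is at which place in the row varies, as do the board's place and angle.
- red_stop: Fixed red bar, 100 mm across the row (its x), 22 mm along it (its y), 22 mm high, on one end of the board in line with the discs, its centre 85 mm beyond the centre of the end disc. A like grey bar is at the other end; which end is red varies. Origin: centre of its underside, on the board's top face.
- shaker_mid (a point): Bystander: a loose round steel shaker with a domed dark lid, 47 mm in diameter and 82 mm high, standing upright on the table to the robot's right of the bottles. This point is on its axis, 41 mm above its base.
Mind the look-alikes: they are no part of the job. Leave any pink or turquoise look-alike of the part that bears large_mid alone.

How it is judged:
By the outcome, as a careful person would: the job done as asked, in the order asked, and still so for the second after the job is handed in, with the robot touching nothing.
It also fails if it takes over 99 s, if anything falls off the work surface, if the arm or the gripper's body presses on something with over 40 N, if the wrist force passes 120 N, or if a joint passes its speed limit or range.

### The arm

A 6-joint arm with a two-finger parallel gripper is mounted at the origin on the work surface. World frame = base frame: x ahead of the robot, y to its left, z up, the work surface at z = 0. Lengths are in m, angles in rad, forces in N, time in s.
With the tool pointing down it reaches from about 0.275 to 0.825 m from the base axis. Payload 4.9 kg.
Tool frame: the origin (TCP) lies midway between the tips of the shut fingers; the grasp point (between the pads) lies 19 mm behind it (grip_point_offset is the distance from the TCP to the grasp point, in m); z points along the fingers, x is the direction in which the jaws open and shut, and the axes are right-handed (so a half turn about z gives the same grasp; the last joint's range is limited). The gripper opens to 85 mm and grips with 20 to 120 N. Pads are 22 mm wide; open, the fingers measure 114 mm over their backs; the gripper's body (76 mm by 85 mm) begins 54 mm behind the grasp point. The pads swing forward as they close: fully open they stand 13 mm farther back than shut.
Start: joints at [-1.449, 0.326, -0.193, 1.052, 0, 1.437], TCP at [0.139, -0.532, 0.231] pointing down, gripper open.
Joint ranges: [-2.65, 2.65], [-0.97, 1.79], [-1.3, 1.35], [-1.93, 2.1], [-1.47, 1.37], [-3.14, 3.14]. Speed limits (rad/s): [2.57, 2.57, 3.14, 3.14, 3.14, 3.14].

### API

Orientations are given as a rotation vector (axis times angle).
In Python, from cell import * gives the robot as it stands. Calls block until the motion is done:
- movep(position, orientation): joint-space move of the TCP to a pose.
- move_l(position, velocity=0.15, rot=None, until_force=None): straight line of the TCP; rot=None keeps the orientation; velocity is the mean speed in m/s. With until_force (N) it stops when the force on the tool has changed by that much, and returns True; else False.
- set_joints(angles): joint-space move.
- let_go() and grab(newtons=None): open the fingers fully, or close them until they stop; newtons is the grip in N (None keeps the last).
- sleep(seconds).
- ik(position, orientation): joint angles nearest the present ones, or None.
- get_state(): the state.
- grab_frame(name): name is "side" or "top"; returns a dict with "img" (420x560x3 uint8, red, green, blue), "fx", "fy", "cx", "cy" (pixels), "cam_to_world" (4x4, takes a point from camera to world coordinates). Camera axes: x right, y down, z forward; pixel columns grow to the right and rows downward; lengths in m; the calibration is good to about 2 mm. A picture is of the moment at which its call begins. There is no depth.
A pose or a line that the arm cannot do raises MotionError and nothing moves.
- sign_off(): hands the job in, once; it reports no verdict.
Trained networks look in the newest picture that a camera, given by its name, has taken for a name from the list of things; names that differ only in an ending like _2 or _b are one class to them, and where a whole thing is asked for, a point or a joint stands for the part that bears it (a point fixed in the world has none). Each returns a list of dicts, best first, with "score" (0 to 1); they miss things now and then, are a little off and sometimes report something else, mostly with a low value. They report only what shows in the picture. A call takes as long as a camera call. They do not tell look-alikes from the thing itself.
- spot_in(camera, name): "centre" ([column, row] in pixels, amid what is visible of it).
- silhouettes(camera, name): "mask" (420x560 bool, what is visible of it) and "centre" ([column, row] in pixels, amid what is visible of it).
- tip_of(camera, name): "centre" ([column, row] in pixels: a listed point, or the origin of a listed thing).
The state is a dict: "clock": time; "q": joint angles; "joint_velocities": joint speeds; "tau": joint torques, N m; "position": TCP position; "eef_rot": TCP orientation; "contact_force": force on the tool from outside, world axes, zero at the start; "wrist_torque": the same for the moment, N m; "finger_gap": opening from 0.0 (shut) to 1.0 (fully open).
Only numpy, scipy, OpenCV 4.12 (cv2) and the standard library are available. Lean on these libraries where they do the work, as an engineer would, in place of code of your own. Each camera call takes 0.05 s, during which the arm holds its last target.

## Working session

There is one attempt and no reset: what is moved stays moved. The work goes in short steps, each a Python script; the robot and the scene stay as the last script left them, time stands still between calls to the robot, and variables do not carry over. Pictures are saved under pics/ and viewed, and the job is handed in when it is done.

```bash
mkdir -p pics; ls
python3 - <<'E'
from cell import *
import cv2
s=get_state();print(s['clock'],s['position'],s['eef_rot'],s['finger_gap'])
for c in('side','top'):
    f=grab_frame(c);cv2.imwrite(f'pics/{c}0.png',f['img'][:,:,::-1])
    print(c,f['fx'],f['fy'],f['cx'],f['cy'],f['cam_to_world'])
    for n in('large_mid','medium_mid','small_mid','tiny_mid','mark_a','red_stop','shaker_mid'):
        print(n,[(d['centre'],round(d['score'],2)) for d in tip_of(c,n)])
E
```

```text
pics
0.0 [ 0.13910539 -0.53150644  0.23049496] [-2.48564514e+00  1.91920765e+00  1.90865863e-03] 1.0022451436107649
side 462.35520330711824 462.35520330711824 274.2358430274699 205.8569525339558 [[ 0.97440514 -0.17676064  0.13888949  0.37199501]
 [-0.22449644 -0.73310125  0.64199992 -0.68462746]
 [-0.01166026 -0.65674822 -0.75401977  0.81892896]
 [ 0.          0.          0.          1.        ]]
large_mid [([244.2, 141.0], 0.91), ([192.1, 154.4], 0.8), ([222.8, 122.4], 0.66), ([324.5, 220.1], 0.31)]
medium_mid [([247.8, 227.1], 0.74)]
small_mid [([231.6, 185.0], 0.67)]
tiny_mid [([272.4, 272.7], 0.89), ([319.9, 189.0], 0.33)]
mark_a [([310.5, 164.5], 0.87), ([319.5, 190.2], 0.8), ([329.4, 220.3], 0.78), ([337.7, 254.8], 0.6)]
red_stop [([345.0, 290.0], 0.77), ([326.0, 221.0], 0.34)]
shaker_mid [([273.0, 336.3], 0.84)]
top 538.7888015497753 538.7888015497753 283.407793776124 212.05464580447213 [[ 0.022593   -0.99745392  0.06764055  0.43233077]
 [-0.99971557 -0.0230575  -0.0060943  -0.01294803]
 [ 0.0076384  -0.06748362 -0.99769114  1.18023253]
 [ 0.          0.          0.          1.        ]]
large_mid [([186.9, 285.1], 0.65), ([139.4, 230.8], 0.61), ([185.6, 221.6], 0.58), ([309.1, 243.1], 0.54)]
medium_mid [([309.7, 243.7], 0.88)]
small_mid [([244.3, 242.8], 0.82)]
tiny_mid [([353.3, 226.9], 0.51)]
mark_a [([224.3, 151.1], 0.97), ([307.8, 161.2], 0.74), ([265.4, 154.4], 0.72), ([349.7, 165.1], 0.62)]
red_stop [([391.1, 167.9], 0.73)]
shaker_mid [([427.1, 246.5], 0.61)]
```

View pics/side0.png

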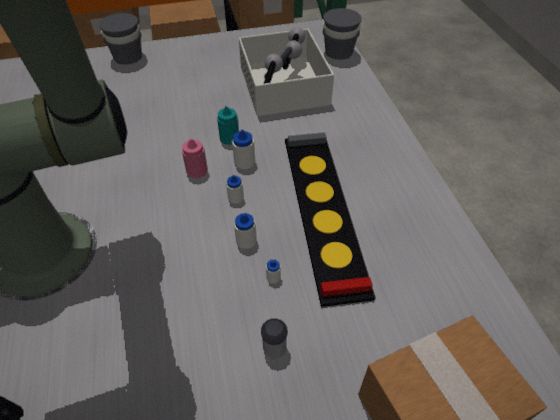

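View pics/top0.png

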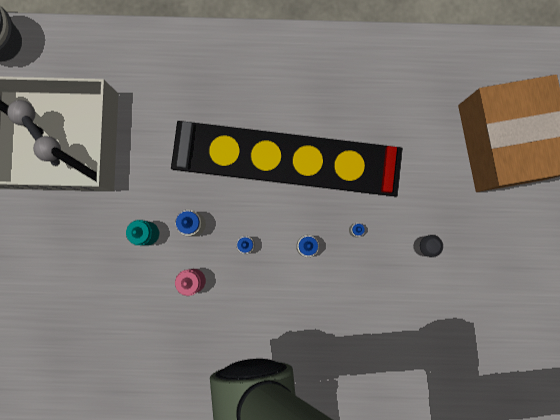

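```bash
cat > h.py <<'E'
from cell import *
import numpy as np, cv2
from scipy.optimize import least_squares
from scipy.spatial.transform import Rotation as R
DIM={'large':(.027,.071,.084,.105),'medium':(.023,.061,.072,.090),'small':(.019,.051,.060,.075),'tiny':(.015,.041,.048,.060)}
def proj(f,P):
    M=f['cam_to_world'];c=(np.atleast_2d(P)-M[:3,3])@M[:3,:3]
    return np.c_[f['fx']*c[:,0]/c[:,2]+f['cx'],f['fy']*c[:,1]/c[:,2]+f['cy']]
def ray(f,uv,z):
    M=f['cam_to_world'];d=M[:3,:3]@[(uv[0]-f['cx'])/f['fx'],(uv[1]-f['cy'])/f['fy'],1]
    o=M[:3,3];return o+d*(z-o[2])/d[2]
def hull(f,k,xy,z0=0):
    r,h1,h2,h3=DIM[k];a=np.linspace(0,2*np.pi,40)
    P=[[xy[0]+rr*np.cos(t),xy[1]+rr*np.sin(t),z0+h] for rr,h in((r,0),(r,h1),(.9*r,h2),(.004,h3)) for t in a]
    return cv2.convexHull(proj(f,np.array(P)).astype(np.float32))
def hc(f,k,xy,z0=0):
    m=cv2.moments(hull(f,k,xy,z0));return np.array([m['m10'],m['m01']])/m['m00']
def blob(f,lo,hi,amin=150):
    m=cv2.inRange(cv2.cvtColor(f['img'],cv2.COLOR_RGB2HSV),lo,hi)
    n,_,st,c=cv2.connectedComponentsWithStats(m)
    return [c[i] for i in range(1,n) if st[i,4]>=amin]
def locate(frames,k,xy0,z0=0,tol=12):
    """fit to silhouettes near the guess, in each camera; returns per camera xy"""
    out={}
    for c,f in frames.items():
        g=hc(f,k,xy0,z0)
        L=[d for d in silhouettes(c,k+'_mid') if np.linalg.norm(np.array(d['centre'])-g)<tol]
        if not L: out[c]=None;continue
        ys,xs=np.nonzero(L[0]['mask']);t=np.array([xs.mean(),ys.mean()])
        s=least_squares(lambda q:hc(f,k,q,z0)-t,xy0).x
        out[c]=(s.round(4),len(xs),round(cv2.contourArea(hull(f,k,s,z0))),round(L[0]['score'],2))
    return out
E
python3 - <<'E'
from h import *
F={c:grab_frame(c) for c in('side','top')}
for c,f in F.items():
    for b in blob(f,(22,120,100),(38,255,255)): print(c,'disc',ray(f,b,.012)[:2].round(4))
    for b in blob(f,(0,180,80),(4,255,255)): print(c,'red',b.round(), ray(f,b,.034)[:2].round(4))
for k,p in dict(large=(187,222),medium=(309.7,243.7),small=(244.3,242.8),tiny=(357,230)).items():
    print(k,locate(F,k,ray(F['top'],p,DIM[k][3]*.7)[:2],tol=20))
E
```

```text
side disc [0.6442 0.1137]
side disc [0.6352 0.0221]
side disc [ 0.6264 -0.0696]
side disc [ 0.6173 -0.1612]
side red [346. 284.] [ 0.6072 -0.2469]
top disc [0.6443 0.1133]
top disc [0.6355 0.0216]
top disc [ 0.6267 -0.0699]
top disc [ 0.6178 -0.1616]
top red [389. 169.] [ 0.6085 -0.245 ]
large {'side': (array([0.4824, 0.1778]), 762, 774, 0.64), 'top': (array([0.4807, 0.1769]), 634, 654, 0.8)}
medium {'side': (array([ 0.439 , -0.0709]), 707, 700, 0.75), 'top': (array([ 0.4392, -0.0718]), 390, 400, 0.71)}
small {'side': (array([0.4394, 0.0604]), 394, 424, 0.65), 'top': (array([0.438, 0.059]), 260, 275, 0.74)}
tiny {'side': (array([ 0.4764, -0.1769]), 321, 322, 0.57), 'top': (array([ 0.4756, -0.1782]), 177, 191, 0.74)}
```

```bash
cat >> h.py <<'E'
PICK=dict(large=(.4814,.1773),medium=(.4391,-.0714),small=(.4387,.0597),tiny=(.4760,-.1776))
PLACE=dict(large=(.6176,-.1614),medium=(.6265,-.0698),small=(.6353,.0219),tiny=(.6443,.1135))
TZ=dict(large=.037,medium=.022,small=.014,tiny=.008)
row=np.array([.6443-.6176,.1135+.1614,0]);row/=np.linalg.norm(row)
ac=np.array([row[1],-row[0],0])
def rot(s=1):
    x=s*ac;z=np.array([0,0,-1.]);return R.from_matrix(np.c_[x,np.cross(z,x),z]).as_rotvec()
def pick(k,rv,up=.23):
    x,y=PICK[k];movep([x,y,.19],rv);move_l([x,y,TZ[k]],.12);grab(25)
    s=get_state();print(k,'gap',round(s['finger_gap'],3),'t',s['clock'])
    move_l([x,y,up],.2);print('gap',round(get_state()['finger_gap'],3))
def place(k,rv,up=.23):
    x,y=PLACE[k];movep([x,y,up],rv);z=TZ[k]+.012
    move_l([x,y,z+.015],.18);hit=move_l([x,y,z],.04,until_force=4)
    print('hit',hit,get_state()['position'].round(4));let_go();move_l([x,y,.21],.2);print('t',get_state()['clock'])
E
python3 - <<'E'
from h import *
for s in(1,-1):
    for d in(PICK,PLACE):
        for k,(x,y) in d.items():
            for z in(.23,TZ[k]):
                q=ik([x,y,z],rot(s));print(s,k,z,None if q is None else np.round(q,2))
E
```

```text
1 large 0.23 [ 0.21  0.26 -0.29  1.02  0.    1.88]
1 large 0.037 [ 0.21  0.48 -0.53  0.56  0.    1.88]
1 medium 0.23 [-0.33  0.13 -0.45  0.99  0.    1.34]
1 medium 0.022 [-0.33  0.41 -0.72  0.44  0.    1.34]
1 small 0.23 [-0.03  0.13 -0.45  0.99  0.    1.64]
1 small 0.014 [-0.03  0.42 -0.73  0.42  0.    1.64]
1 tiny 0.23 [-0.5   0.25 -0.3   1.02  0.    1.17]
1 tiny 0.008 [-0.5   0.52 -0.57  0.49  0.    1.17]
1 large 0.23 [-0.37  0.49  0.06  1.14  0.    1.3 ]
1 large 0.037 [-0.37  0.66 -0.18  0.73  0.    1.3 ]
1 medium 0.23 [-0.23  0.48  0.03  1.13  0.    1.44]
1 medium 0.022 [-0.23  0.67 -0.21  0.69  0.    1.44]
1 small 0.23 [-0.08  0.49  0.05  1.13  0.    1.59]
1 small 0.014 [-0.08  0.69 -0.2   0.68  0.    1.59]
1 tiny 0.23 [0.06 0.52 0.11 1.16 0.   1.73]
1 tiny 0.008 [ 0.06  0.72 -0.15  0.7   0.    1.73]
-1 large 0.23 [ 0.21  0.26 -0.29  1.02  0.   -1.27]
-1 large 0.037 [ 0.21  0.48 -0.53  0.56  0.   -1.27]
-1 medium 0.23 [-0.33  0.13 -0.45  0.99  0.   -1.8 ]
-1 medium 0.022 [-0.33  0.41 -0.72  0.44  0.   -1.8 ]
-1 small 0.23 [-0.03  0.13 -0.45  0.99  0.   -1.51]
-1 small 0.014 [-0.03  0.42 -0.73  0.42  0.   -1.51]
-1 tiny 0.23 [-0.5   0.25 -0.3   1.02 -0.   -1.98]
-1 tiny 0.008 [-0.5   0.52 -0.57  0.49 -0.   -1.98]
-1 large 0.23 [-0.37  0.49  0.06  1.14  0.   -1.85]
-1 large 0.037 [-0.37  0.66 -0.18  0.73  0.   -1.85]
-1 medium 0.23 [-0.23  0.48  0.03  1.13  0.   -1.7 ]
-1 medium 0.022 [-0.23  0.67 -0.21  0.69  0.   -1.7 ]
-1 small 0.23 [-0.08  0.49  0.05  1.13  0.   -1.56]
-1 small 0.014 [-0.08  0.69 -0.2   0.68  0.   -1.56]
-1 tiny 0.23 [ 0.06  0.52  0.11  1.16  0.   -1.41]
-1 tiny 0.008 [ 0.06  0.72 -0.15  0.7   0.   -1.41]
```

Run:
```python
from h import *
rv=rot(1);pick('large',rv)
for c in('side','top'):
    f=grab_frame(c);cv2.imwrite(f'pics/{c}1.png',f['img'][:,:,::-1])
```

```text
large gap 0.626 t 5.9
gap 0.624
```

View pics/side1.png

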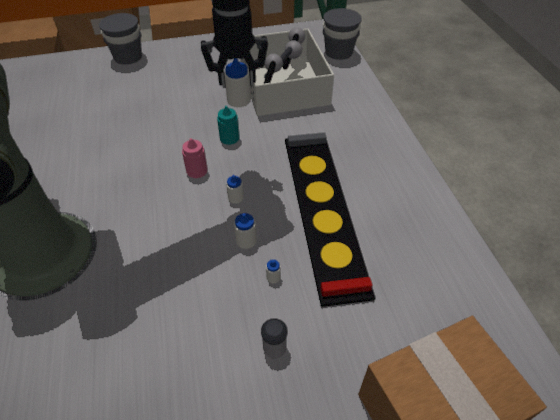

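The large bottle hangs upright in the gripper at about (237, 85). The pink (195, 158) and turquoise (228, 125) look-alikes are still in place.

Run:
```python
from h import *
rv=rot(1);place('large',rv);pick('medium',rv)
for c in('side','top'):
    f=grab_frame(c);cv2.imwrite(f'pics/{c}2.png',f['img'][:,:,::-1])
```

```text
hit True [ 0.618  -0.1616  0.0495]
t 11.35
medium gap 0.533 t 14.1583
gap 0.528
```

View pics/side2.png

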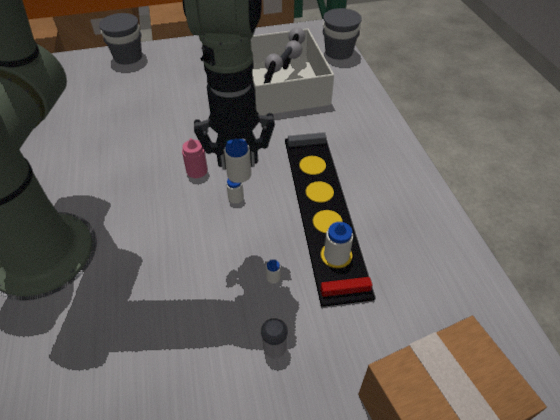

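The large bottle stands on the end disc next to the red bar (338, 245). The medium bottle is in the gripper at (237, 160).

Run:
```python
from h import *
rv=rot(1)
F={c:grab_frame(c) for c in('side','top')}
print(locate(F,'large',PLACE['large'],.012,tol=15))
place('medium',rv);pick('small',rv);place('small',rv);pick('tiny',rv)
for c in('side','top'):
    f=grab_frame(c);cv2.imwrite(f'pics/{c}3.png',f['img'][:,:,::-1])
```

```text
{'side': (array([ 0.6182, -0.1609]), 1006, 1056, 0.91), 'top': (array([ 0.616 , -0.1617]), 640, 682, 0.9)}
hit True [ 0.6266 -0.0698  0.0342]
t 19.5083
small gap 0.438 t 22.5417
gap 0.436
hit True [0.6354 0.0219 0.0261]
t 27.8167
tiny gap 0.346 t 31.0333
gap 0.341
```

View pics/side3.png

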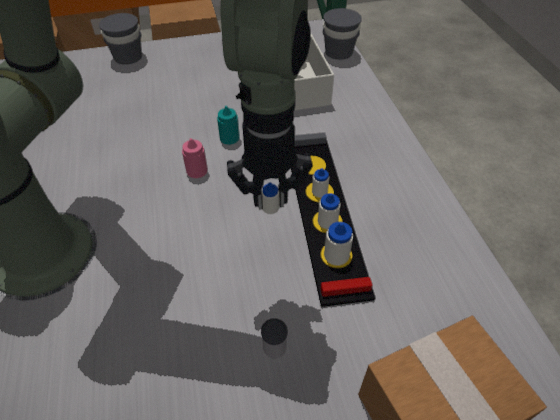

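Large (338, 245), medium (329, 212) and small (320, 184) stand on their discs. The tiny bottle is in the gripper at (270, 195).

Run:
```python
from h import *
rv=rot(1)
place('tiny',rv)
movep([.30,-.15,.3],rv)
F={c:grab_frame(c) for c in('side','top')}
for k in PLACE: print(k,PLACE[k],locate(F,k,PLACE[k],.012,tol=15))
a=np.hstack([f['img'][:,:,::-1] for f in F.values()]);cv2.imwrite('pics/end.png',cv2.resize(a,(800,300),interpolation=cv2.INTER_AREA))
cv2.imwrite('pics/endz.png',cv2.resize(F['side']['img'][100:350,150:400,::-1],(600,600)))
for c in F: print(c,[d['centre'] for d in tip_of(c,'shaker_mid')],get_state()['clock'])
```

```text
hit True [0.6445 0.1135 0.0201]
t 36.9917
large (0.6176, -0.1614) {'side': (array([ 0.6178, -0.1603]), 1023, 1055, 0.65), 'top': (array([ 0.6168, -0.1614]), 639, 682, 0.67)}
medium (0.6265, -0.0698) {'side': (array([ 0.6265, -0.0681]), 620, 691, 0.78), 'top': (array([ 0.6252, -0.0696]), 467, 470, 0.74)}
small (0.6353, 0.0219) {'side': (array([0.6352, 0.023 ]), 367, 432, 0.67), 'top': (array([0.6344, 0.0212]), 276, 320, 0.62)}
tiny (0.6443, 0.1135) {'side': (array([0.644 , 0.1148]), 252, 250, 0.77), 'top': (array([0.6428, 0.1133]), 186, 208, 0.69)}
side [[271.0, 338.1]] 39.1667
top [[431.6, 242.9], [347.5, 162.9], [265.1, 155.0], [311.2, 156.6]] 39.2167
```

View pics/end.png

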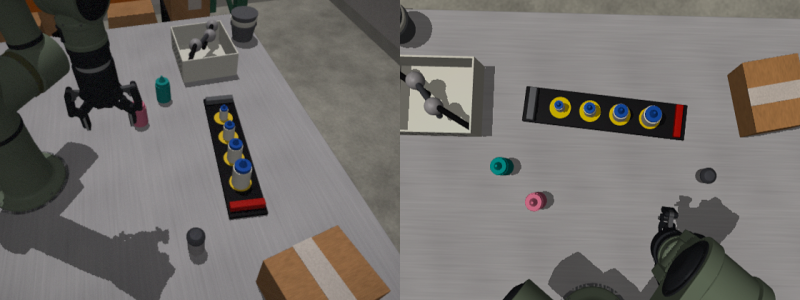

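View pics/endz.png

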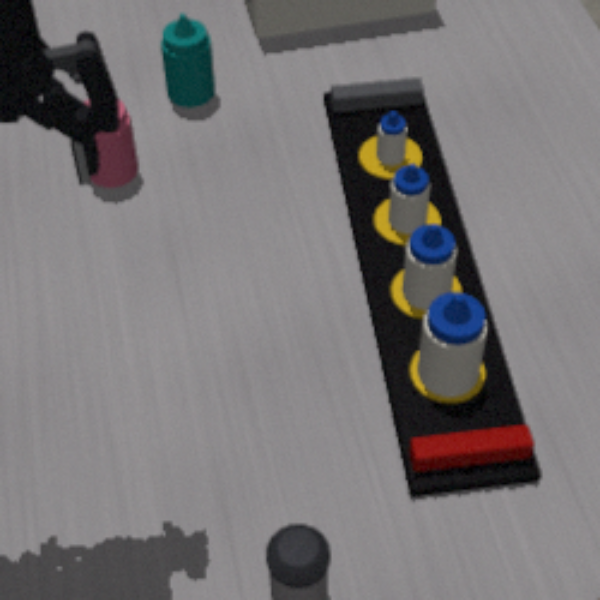

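All four stand centred in order, the shaker has not moved, and the gripper is clear: it only hides the pink bottle in the side view.

```bash
python3 -c "
from cell import *
sign_off()"
```

```text
the job is handed in; nothing more can be done
```

All four bottles are standing upright on the yellow discs in order of height, tallest next to the red bar and smallest at the grey end. I handed the job in at about 39 s on the robot's clock.

- **Placing:** in the last pictures, both cameras put every bottle within about 2 mm of its disc centre. That is about as fine as the camera calibration allows.
- **Shaker and look-alikes:** I never approached the shaker. The network's pixel positions for it shifted by 2 to 6 pixels between pictures, which I took as detection noise because in the pictures it stands where it was. The pink and turquoise bottles also look unmoved.
- **Robot at hand-in:** the gripper was empty and held clear, about 0.3 m above the table.
- **Failed checks:** none.

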